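# Clamp the well plate on the plate shaker

## Task

Make the well plate on the plate shaker safe for a run, only by pushing with the fingers: first push the plate back along its nest until it is fully home against the rear stops, then swing the clamp strap across it to the strap's stop by pushing the strap's upright tab, and then push the orange cam lever all the way down so that the rubber foot clamps the plate. Do not lift the plate out of its nest, do not push the lever down before the strap is across, and leave the timer, the marker pen and the tip box where they are.

Things in the scene. Friction and masses are not known exactly. Their poses are not given: they have to be found in the camera images.
- shaker: Plate shaker, a fixed white machine 229 x 190 mm, with a dark platform (top 68 mm above the bench, x -82 to +102 mm, y +-86 mm). Origin: underside, below the centre of the plate's nest. +x to its rear (clamp post), +y to its left, z up. Nest: two side guides 14 mm high along x, 131 mm apart; two rear stops 18 mm high; open to the front (-x), where the machine is lower than 55 mm.
- well_plate: White 96-well plate, loose in the nest, about 0.1 kg: 82 mm along its x (86 with rims), 124 mm along y, 30 mm high; origin at the centre of its underside, on the platform. Axes run like the shaker's; the front face is 41 mm from the origin towards -x. Fully home, its origin is at x = 0 in the shaker's frame; it starts 12 to 24 mm short of that, towards the front.
- strap (a joint): Turn of the clamp strap about the upright post, rad. 0 = across the plate at its stop pin (pointing from the post to the shaker's -x); it grows as the strap opens to the shaker's left: at q it points along (-cos q, sin q) in the shaker's x, y. Starts at 1.25 to 1.7. Light friction (0.06 N m); stays where it is left.
- strap_pivot (a point): Fixed point on the post's axis (the axis about which the strap turns), 117 mm above the bench, 74 mm behind the shaker's origin.
- tab (a point): Centre of the upright steel tab at the strap's free end, 118 mm from the post's axis, 136 mm above the bench, top at 152 mm. It is 26 mm long along the strap, 5 mm thick, and stands on the strap bar (26 mm wide, nose 129 mm from the post, 112 to 122 mm above the bench). Push tab or bar sideways to swing the strap, which passes 14 mm above the plate (its rubber foot 2 to 4 mm).
- cam_lever (a joint): Turn of the cam lever, rad. 0 = raised, 1.15 rad above level; 1.15 = fully down, level. Starts at 0.05 to 0.35. It turns with the strap and leans out along it towards the tab. Stays where it is left; its end takes about 3 to 6 N to move. Going down, its cam presses the strap bar evenly down, 7.5 mm in all; the rubber foot meets the plate about half-way.
- lever_pivot (a point): Centre of the cam lever's level pin, on the post's axis, 133 mm above the bench.
- lever_end (a point): Middle of the outer end of the cam lever, 88 mm from its pin. The lever is a straight bar from the pin to this point, with an orange grip (46 mm long, 18 mm wide, 12 mm thick) on its outer half.
- strap_foot: Round black rubber foot (25 mm across) on a spring under the strap, 74 mm from the post, over the middle of the plate when the strap is across; the clamped foot presses on the plate with about 10 N. Origin in line with the foot's axis at the height of the platform top.
- bench_timer: White kitchen-style timer, 66 x 66 x 19 mm, loose on the bench to the left of the shaker; origin under its centre. A bystander.
- marker_pen: Blue-and-white marker pen, 135 mm long along its y, 14 mm thick, lying loose on the bench to the right of the shaker; origin under its centre. A bystander.
- tip_box: Closed teal pipette-tip box, 90 x 124 x 68 mm, loose on the bench to the left of the shaker, behind the timer; origin under its centre. A bystander.
Not all that is in view belongs to the job. Leave any blue look-alike of the well_plate alone.

How it is judged:
By the outcome, as a careful person would: the job done as asked, in the order asked, and still so for the second after the job is handed in, with the robot touching nothing.
It also fails if it takes over 64 s, if anything falls off the work surface, if the arm or the gripper's body presses on something with over 40 N, if the wrist force passes 120 N, or if a joint passes its speed limit or range.

## Robot

A 7-joint arm with a two-finger parallel gripper is mounted at the origin on a cart in front of the work surface, level with it; the furniture and walls round the work are solid. World frame = base frame: x ahead of the robot, y to its left, z up, the work surface at z = 0. Lengths are in m, angles in degrees, forces in N, time in s.
With the tool pointing down it reaches from about 0.35 to 0.9 m from the base axis. Payload 19.9 kg.
Tool frame: the origin (TCP) lies midway between the tips of the shut fingers; the grasp point (between the pads) lies 19 mm behind it; z points along the fingers, y is the direction in which the jaws open and shut (so a half turn about z gives the same grasp; the last joint's range is limited). The gripper opens to 85 mm and grips with 20 to 120 N. Pads are 22 mm wide; open, the fingers measure 114 mm over their backs; the gripper's body (76 mm by 85 mm) begins 54 mm behind the grasp point. The pads swing forward as they close: fully open they stand 13 mm farther back than shut.
Start: joints at [74.857, 23.915, -0.59, 92.452, 0.269, 63.638, -3.037], TCP at [0.138, -0.61, 0.231] pointing down, gripper open.
Joint ranges: [-161.28, 161.28], [-22.2, 115.67], [-73.04, 71.86], [3.21, 147.25], [-68.34, 248.33], [10.77, 114.83], [-161.83, 161.83]. Speed limits (degrees/s): [108.29, 108.29, 136.94, 136.94, 172.46, 172.46, 172.46].

## Interface

Orientations are given as [roll, pitch, yaw] about the fixed x, y, z axes, in that order (R = Rz(yaw) Ry(pitch) Rx(roll)).
In Python, from rig import monitor, get_image, calibration, arm, boxes_of, mark_of gives the robot as it stands. The module is installed in compiled form; this text tells all that it offers.
- The arm moves only by the shell command python3 -m handwheel 'ROWS' [FORCE]. ROWS is JSON, a list of rows, each a list of 7 numbers: the opening, from 0 (shut) to 1 (fully open), then the shift along the tool's x, y, z in cm, then the turn, a rotation vector about the tool's x, y, z in rad. In form: [[gripper, x, y, z, wx, wy, wz], ...]. A call has 1 to 8 rows; each row shifts and turns the commanded pose from where the row before left it, along the tool's axes as they then stand; what a row does not reach is not made up. A row lasts 1/8 s, in which the tool goes at most 62.5 mm and 10.7 degrees, less where a joint would pass 70% of its speed; a pose out of reach is approached as far as the arm can. A call is refused whole if a number of a shift passes 6.25 or a number of a turn 0.188, either way. A call with a gripper value outside its range is refused whole. The fingers move at their own pace and stop on an object; FORCE is the grip in N (left out, the last holds). Time passes only in rows, so rows that do not move let the fingers close. It gives the time, the measured TCP pose, the force and the opening at its end, in the units of the state.
- monitor.observe(): the state, without advancing time (a new reading comes with each control period).
- get_image(name): name is "scene" or "top"; returns the picture (480x640x3 uint8, blue, green, red); there is no depth.
- calibration(name): a dict with "vfov" (degrees; the focal length in pixels is half the picture's height over the tangent of half this angle, whatever the lens; pixels are square), "cx", "cy" (the principal point, pixels), "dist" ([k1, k2, p1, p2, k3] as OpenCV has them; the pictures are not rectified), "extrinsics" (4x4, takes a point from camera to world coordinates). Camera axes: x right, y down, z forward; pixel columns grow to the right and rows downward; lengths in m; the calibration is good to about 2 mm. A picture is of the moment at which its call begins. calibration takes no time and is no camera call.
- arm.finish_job(): hands the job in, once; it reports no verdict.
Trained networks look in the newest picture that a camera, given by its name, has taken for a name from the list of things; names that differ only in an ending like _2 or _b are one class to them, and where a whole thing is asked for, a point or a joint stands for the part that bears it (a point fixed in the world has none). Each returns a list of dicts, best first, with "confidence" (0 to 1); they miss things now and then, are a little off and sometimes report something else, mostly with a low value. They report only what shows in the picture. A call takes as long as a camera call. They do not tell look-alikes from the thing itself.
- boxes_of(camera, name): "location" ([x, y, z] in m, in the coordinates of the camera as it stood for that picture, good to about 4 mm: the middle of the surface that is visible of it).
- mark_of(camera, name): "location" ([x, y, z] in m, in the coordinates of the camera as it stood for that picture, good to about 4 mm: a listed point, or the origin of a listed thing).
The state is a dict: "t": time; "qpos": joint angles; "qvel": joint speeds; "joint_efforts": joint torques, N m; "tool_pos": TCP position; "tcp_rot": TCP orientation; "force": force on the tool from outside, world axes, zero at the start; "moment": the same for the moment, N m; "width": opening from 0.0 (shut) to 1.0 (fully open).
Only numpy, scipy, OpenCV 4.12 (cv2) and the standard library are available. Lean on these libraries where they do the work, as an engineer would, in place of code of your own. Each camera call takes 0.05 s, during which the arm holds its last target.

## Working session

There is one attempt and no reset: what is moved stays moved. The work goes in short steps, Python scripts to look and compute and a shell command to move; the robot and the scene stay as the last step left them, time stands still between calls to the robot, and variables do not carry over. Pictures are saved under pics/ and viewed, and the job is handed in when it is done.

```bash
mkdir -p pics; cat > h.py <<'E'
import numpy as np, cv2
from rig import monitor, get_image, calibration, arm, boxes_of, mark_of
def w(cam,p):
    E=np.array(calibration(cam)["extrinsics"]); return (E@np.r_[p,1])[:3]
def shot(cam,name):
    im=get_image(cam); cv2.imwrite(f"pics/{name}.png",im); return im
def proj(cam,P):
    c=calibration(cam);E=np.linalg.inv(np.array(c["extrinsics"]));f=240/np.tan(np.radians(c["vfov"])/2)
    K=np.array([[f,0,c["cx"]],[0,f,c["cy"]],[0,0,1]])
    return cv2.projectPoints(np.array(P,float).reshape(-1,3),cv2.Rodrigues(E[:3,:3])[0],E[:3,3],K,np.array(c["dist"],float))[0].reshape(-1,2)
def marks(cam,names):
    for n in names:
        for d in mark_of(cam,n)[:2]: print(cam,n,round(d["confidence"],2),np.round(w(cam,d["location"]),4))
E
python3 - <<'E'
from h import *
for c in("scene","top"):
    shot(c,c+"0")
    marks(c,["shaker","well_plate","strap_pivot","tab","lever_pivot","lever_end","strap_foot"])
s=monitor.observe();print(s)
E
```

```text
scene shaker 0.75 [ 0.5423  0.0028 -0.0015]
scene well_plate 0.85 [ 0.5277 -0.0036  0.0654]
scene well_plate 0.73 [ 0.776  -0.056   0.0048]
scene strap_pivot 0.57 [0.6124 0.0139 0.1169]
scene tab 0.55 [0.5632 0.1181 0.1319]
scene lever_pivot 0.8 [0.6134 0.0136 0.1329]
scene lever_end 0.56 [0.599  0.0453 0.2113]
top shaker 0.75 [ 0.5433  0.0021 -0.0017]
top shaker 0.75 [ 0.5274 -0.1422 -0.0028]
top well_plate 0.77 [ 5.259e-01 -4.000e-04  6.690e-02]
top well_plate 0.57 [ 0.7766 -0.0608 -0.0014]
top strap_pivot 0.82 [0.6148 0.0175 0.1172]
top tab 0.97 [0.5645 0.1196 0.1305]
top lever_pivot 0.68 [0.6153 0.0175 0.1334]
top lever_end 0.78 [0.6    0.0564 0.2109]
{'t': 0.8, 'qpos': array([74.85727338, 23.91452256, -0.59130537, 92.45222285,  0.26952283,
       63.63719224, -3.03517913]), 'qvel': array([-0.0745057 , -0.09331621, -0.04526762,  0.08206423,  0.00014601,
       -0.12789877, -0.0705445 ]), 'joint_efforts': array([ 8.45514442e-04, -8.64168906e+01,  6.78595081e-01, -4.35201144e+01,
        1.93443254e-02,  1.72342854e-03, -4.70041994e-05]), 'tool_pos': array([ 0.13810682, -0.6095404 ,  0.23126983]), 'tcp_rot': array([-1.79997540e+02,  1.92408759e-03,  1.27677873e+01]), 'force': array([ 0.16516932, -0.38449189,  0.19213045]), 'moment': array([ 0.02101766,  0.00350625, -0.02293191]), 'width': 0.9980234287725337}
```

View pics/scene0.png

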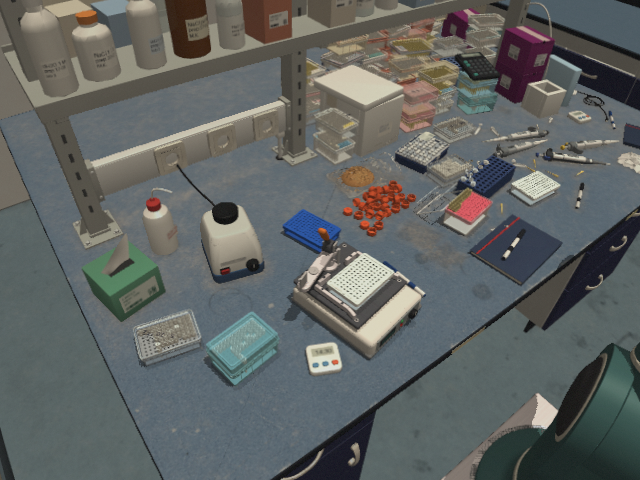

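View pics/top0.png

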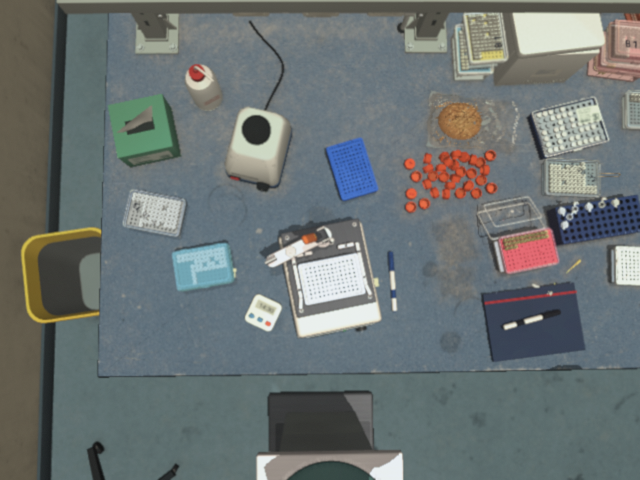

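```bash
python3 - <<'E'
from h import *
sh=np.array([.5428,.0025]);pv=np.array([.614,.0157])
d=pv-sh;print(np.degrees(np.arctan2(d[1],d[0])),np.linalg.norm(d))
E
```

```text
10.503003018917832 0.07241325845451237
```

```bash
cat >> h.py <<'E'
def S(o,yaw,pts):
    a=np.radians(yaw);R=np.array([[np.cos(a),-np.sin(a),0],[np.sin(a),np.cos(a),0],[0,0,1]]);return np.array(pts,float).reshape(-1,3)@R.T+np.r_[o,0]
def overlay(cam,im,o,yaw,px,box,k,name,q=None):
    x0,y0,x1,y1=box;c=cv2.resize(im[y0:y1,x0:x1],None,fx=k,fy=k,interpolation=cv2.INTER_CUBIC)
    def dr(p,col):
        q=((proj(cam,S(o,yaw,p))-[x0,y0]+.5)*k).astype(np.int32);cv2.polylines(c,[q],True,col,1)
    dr([[-.082,-.086,.068],[.102,-.086,.068],[.102,.086,.068],[-.082,.086,.068]],(0,0,255))
    dr([[px-.041,-.062,.098],[px+.041,-.062,.098],[px+.041,.062,.098],[px-.041,.062,.098]],(255,0,0))
    if q is not None:
        u=np.array([-np.cos(q),np.sin(q)]);P=np.array([.074,0])
        n=np.array([-u[1],u[0]])
        dr([[*(P+u*r+n*s),.122] for r,s in((0,-.013),(.129,-.013),(.129,.013),(0,.013))],(0,200,0))
    cv2.imwrite(f"pics/{name}.png",c)
E
python3 - <<'E'
from h import *
im=cv2.imread("pics/top0.png")
o=[.5425,.0025]
overlay("top",im,o,10,-.016,(240,200,420,350),4.4,"ov1",1.4)
im=cv2.imread("pics/scene0.png")
overlay("scene",im,o,10,-.016,(270,210,450,370),4.4,"ov1s",1.4)
E
```

```text
(no output)
```

View pics/ov1.png

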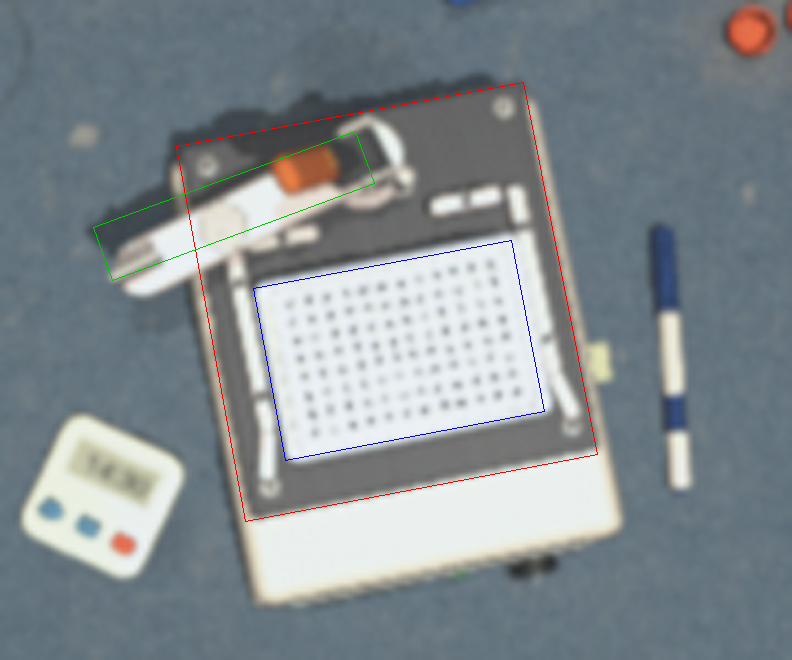

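View pics/ov1s.png

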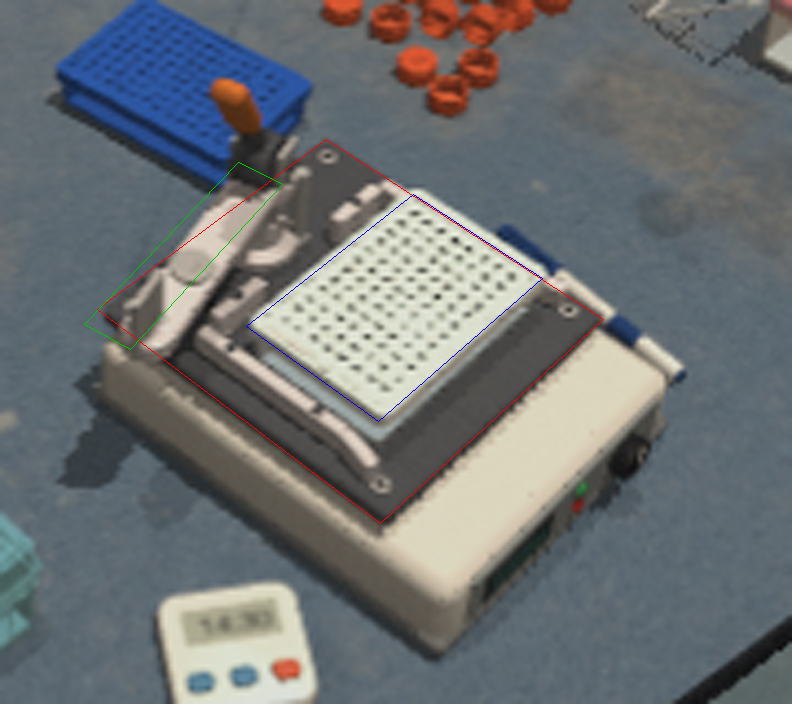

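```bash
cat >> h.py <<'E'
O=[.5425,.0025];YAW=10
from scipy.spatial.transform import Rotation as Ro
def need(pt,yaw_sh):
    """pt in shaker frame; tool yaw in shaker frame; prints shift in tool axes (cm), yaw turn about tool z (rad)"""
    s=monitor.observe();p=np.array(s["tool_pos"]);R=Ro.from_euler("xyz",s["tcp_rot"],degrees=True)
    t=S(O,YAW,pt)[0];T=Ro.from_euler("xyz",[180,0,yaw_sh+YAW],degrees=True)
    print("t",s["t"],"target",np.round(t,4),"shift cm (now axes)",np.round(R.inv().apply(t-p)*100,2),"(target axes)",np.round(T.inv().apply(t-p)*100,2),"rotvec",np.round((R.inv()*T).as_rotvec(),3),"F",np.round(s["force"],1))
def where():
    s=monitor.observe();p=np.array(s["tool_pos"]);q=Ro.from_euler("z",-YAW,degrees=True).apply(p-np.r_[O,0])
    print("t",s["t"],"shaker-frame",np.round(q*1000,1),"yaw_sh",np.round(s["tcp_rot"],1)-[0,0,YAW],"F",np.round(s["force"],1),"w",round(s["width"],3))
E
python3 -c "
from h import *
need([-.095,0,.20],0)"
```

```text
t 0.8 target [ 0.4489 -0.014   0.2   ] shift cm (now axes) [ 43.48 -51.21   3.13] (target axes) [ 40.95 -53.25   3.13] rotvec [-0.     0.     0.048] F [ 0.2 -0.4  0.2]
```

```bash
python3 -m handwheel '[[0,0,0,0,0,0,0.048],[0,3.4,-4.4,0,0,0,0],[0,3.4,-4.4,0,0,0,0],[0,3.4,-4.4,0,0,0,0],[0,3.4,-4.4,0,0,0,0],[0,3.4,-4.4,0,0,0,0],[0,3.4,-4.4,0,0,0,0],[0,3.4,-4.4,0,0,0,0]]' 60; python3 -m handwheel '[[0,3.4,-4.4,0.6,0,0,0],[0,3.4,-4.4,0.6,0,0,0],[0,3.4,-4.4,0.6,0,0,0],[0,3.4,-4.4,0.6,0,0,0],[0,3.4,-4.4,0.6,0,0,0],[0,0,0,0,0,0,0],[0,0,0,0,0,0,0]]'
python3 -c "
from h import *
where();need([-.095,0,.083],0);print(monitor.observe()['qpos'])"
```

```text
t: 1.8
tool_pos: [0.3195, -0.2632, 0.2316]
tcp_rot: [180.0, -0.0, 10.0]
force: [1.0, -0.0, 0.4]
width: -0.003
t: 2.68
tool_pos: [0.4479, -0.0189, 0.2012]
tcp_rot: [-180.0, 0.0, 10.0]
force: [-0.4, -1.2, -0.0]
width: 0.004
t 2.675 shaker-frame [-96.9  -4.7 201.2] yaw_sh [-180.    0.    0.] F [-0.4 -1.2 -0. ] w 0.004
t 2.675 target [ 0.4489 -0.014   0.083 ] shift cm (now axes) [ 0.19 -0.47 11.82] (target axes) [ 0.19 -0.47 11.82] rotvec [-0.  0.  0.] F [-0.4 -1.2 -0. ]
[ 27.34248143   9.64048624 -31.43374852 117.49310366   6.16399527
  54.43915593 -87.3047383 ]
```

```bash
python3 -m handwheel '[[0,0.2,-0.5,4,0,0,0],[0,0,0,4,0,0,0],[0,0,0,3.0,0,0,0],[0,0,0,0.8,0,0,0],[0,1,0,0,0,0,0],[0,0.5,0,0,0,0,0],[0,0,0,0,0,0,0]]'
python3 -c "
from h import *
where();shot('top','t1');shot('scene','s1')
overlay('top',cv2.imread('pics/t1.png'),O,YAW,-.016,(240,200,420,350),4.4,'t1o',1.28)"
```

```text
t: 3.55
tool_pos: [0.4648, -0.0107, 0.0841]
tcp_rot: [180.0, -0.1, 10.0]
force: [-0.2, -0.2, -0.4]
width: 0.007
t 3.55 shaker-frame [-78.8   0.5  84.1] yaw_sh [ 1.8e+02 -1.0e-01  0.0e+00] F [-0.2 -0.2 -0.4] w 0.007
```

View pics/s1.png

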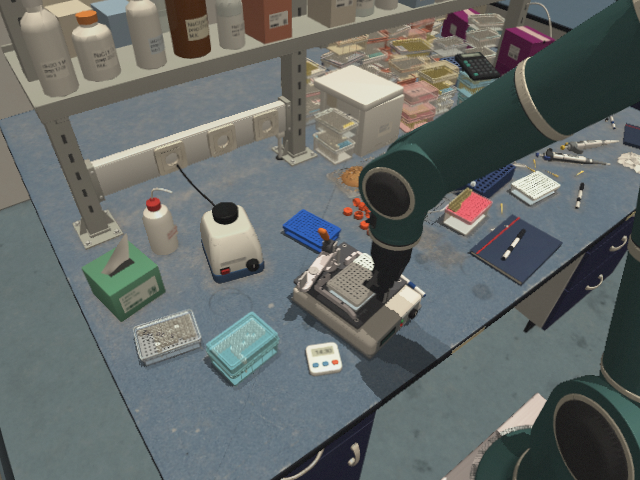

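View pics/t1o.png

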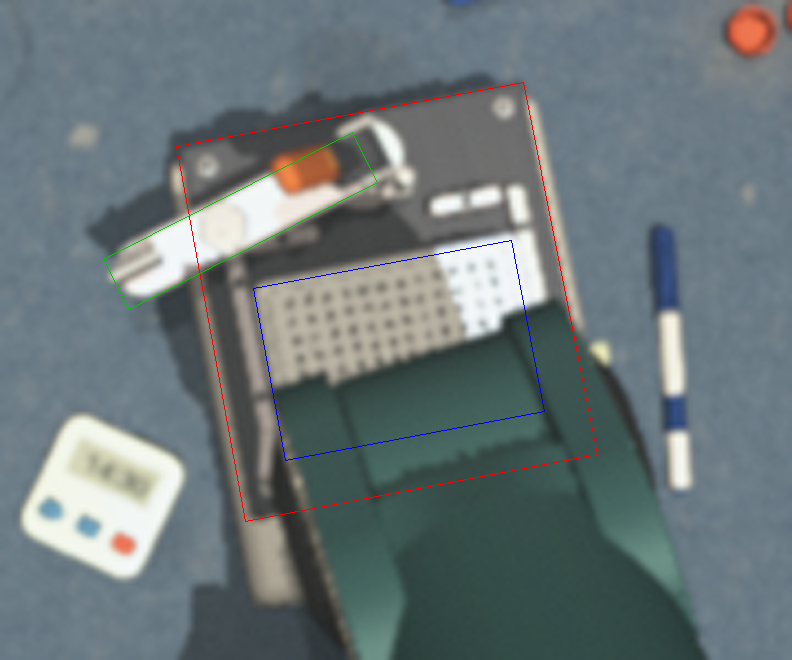

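```bash
python3 -m handwheel '[[0,0.5,0,0,0,0,0],[0,0.5,0,0,0,0,0],[0,0.4,0,0,0,0,0],[0,0.4,0,0,0,0,0],[0,0.2,0,0,0,0,0],[0,0,0,0,0,0,0]]'
python3 -c "
from h import *
where()"; python3 -m handwheel '[[0,0.2,0,0,0,0,0],[0,0.1,0,0,0,0,0],[0,0,0,0,0,0,0]]'
python3 -c "
from h import *
where()"
```

```text
t: 4.4
tool_pos: [0.4838, -0.0072, 0.0833]
tcp_rot: [-180.0, -0.0, 10.0]
force: [0.3, 0.7, -0.3]
width: -0.002
t 4.4 shaker-frame [-59.5   0.6  83.3] yaw_sh [-180.   -0.    0.] F [ 0.3  0.7 -0.3] w -0.002
t: 4.78
tool_pos: [0.4867, -0.0067, 0.0833]
tcp_rot: [-180.0, -0.0, 10.0]
force: [-1.6, 0.1, -0.3]
width: -0.004
t 4.775 shaker-frame [-56.6   0.6  83.3] yaw_sh [-180.   -0.    0.] F [-1.6  0.1 -0.3] w -0.004
```

```bash
python3 -m handwheel '[[0,0.2,0,0,0,0,0],[0,0.1,0,0,0,0,0],[0,0,0,0,0,0,0]]'
python3 -c "
from h import *
where()"; python3 -m handwheel '[[0,0.1,0,0,0,0,0],[0,0.1,0,0,0,0,0],[0,0,0,0,0,0,0]]'
python3 -c "
from h import *
where()"
```

```text
t: 5.15
tool_pos: [0.4896, -0.0062, 0.0833]
tcp_rot: [-180.0, -0.0, 10.0]
force: [0.1, 0.1, -0.2]
width: -0.0
t 5.15 shaker-frame [-53.6   0.6  83.3] yaw_sh [-180.   -0.    0.] F [ 0.1  0.1 -0.2] w -0.0
t: 5.52
tool_pos: [0.4904, -0.0063, 0.083]
tcp_rot: [180.0, 0.2, 10.0]
force: [-9.3, -3.4, 6.5]
width: 0.002
t 5.525 shaker-frame [-52.9   0.4  83. ] yaw_sh [180.    0.2   0. ] F [-9.3 -3.4  6.5] w 0.002
```

```bash
python3 -m handwheel '[[0,0.1,0,0,0,0,0],[0,0,0,0,0,0,0]]'
python3 -c "
from h import *
where()"; python3 -m handwheel '[[0,-1,0,0,0,0,0],[0,-2.5,0,0,0,0,0],[0,0,0,-4,0,0,0],[0,0,0,-4,0,0,0],[0,0,0,-4,0,0,0],[0,-4,0,-1,0,0,0],[0,-4,0,0,0,0,0],[0,0,0,0,0,0,0]]'
python3 -c "
from h import *
where();shot('top','t2');shot('scene','s2')
marks('top',['well_plate','tab','lever_end']);marks('scene',['well_plate','tab'])
overlay('top',cv2.imread('pics/t2.png'),O,YAW,0,(240,200,420,350),4.4,'t2o',1.28)
overlay('scene',cv2.imread('pics/s2.png'),O,YAW,0,(270,210,450,370),4.4,'s2o',1.28)"
```

```text
t: 5.78
tool_pos: [0.4906, -0.0064, 0.0829]
tcp_rot: [180.0, 0.2, 10.0]
force: [-14.8, -3.7, 12.1]
width: -0.004
t 5.775 shaker-frame [-52.6   0.2  82.9] yaw_sh [180.    0.2   0. ] F [-14.8  -3.7  12.1] w -0.004
t: 6.78
tool_pos: [0.3774, -0.0264, 0.2134]
tcp_rot: [179.9, -0.0, 9.9]
force: [0.8, -0.6, 0.6]
width: 0.002
t 6.775 shaker-frame [-1.677e+02  2.000e-01  2.134e+02] yaw_sh [ 1.799e+02 -0.000e+00 -1.000e-01] F [ 0.8 -0.6  0.6] w 0.002
top well_plate 0.97 [0.5437 0.0038 0.0657]
top well_plate 0.73 [ 0.779  -0.0602 -0.0043]
top tab 0.57 [0.5645 0.1217 0.133 ]
top lever_end 0.68 [0.6007 0.0544 0.2089]
top lever_end 0.57 [0.6156 0.0161 0.1185]
scene well_plate 0.92 [ 0.5455 -0.0031  0.0659]
scene well_plate 0.7 [0.596  0.0459 0.2103]
scene tab 0.76 [0.566  0.1182 0.1333]
scene tab 0.22 [ 0.5245 -0.1434 -0.0007]
```

View pics/s2o.png

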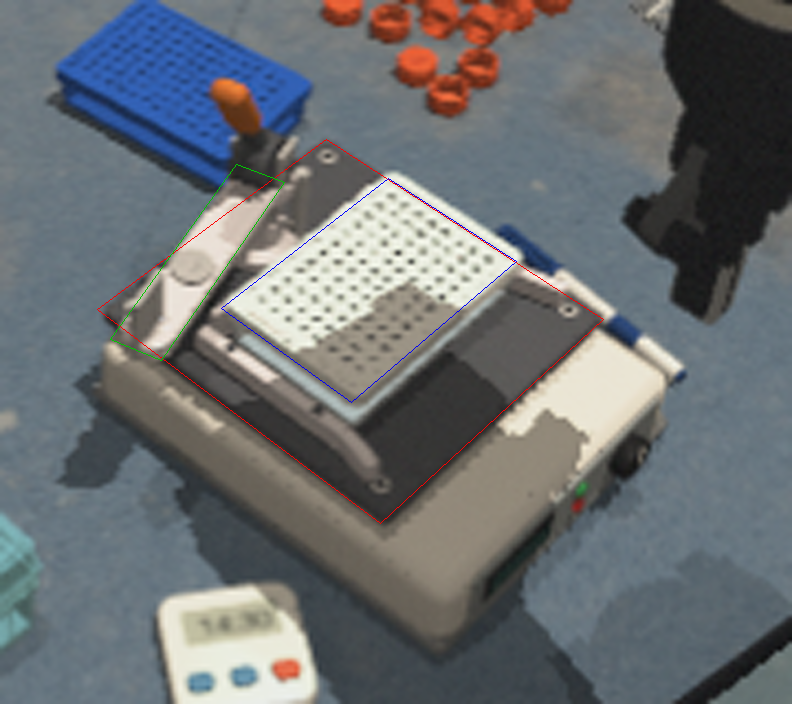

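View pics/t2o.png

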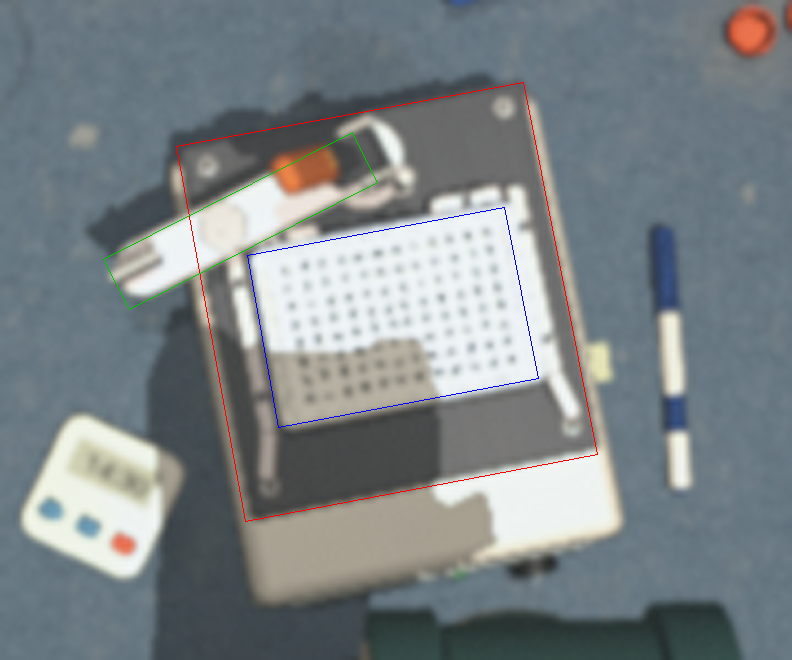

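```bash
python3 -c "
from h import *
need([.0755,.125,.213],18.4)"
```

```text
t 7.125 target [0.5951 0.1387 0.213 ] shift cm (now axes) [ 2.409e+01 -1.240e+01  1.000e-02] (target axes) [ 2.677e+01 -4.190e+00  1.000e-02] rotvec [-0.001  0.    -0.32 ] F [0.2 0.  0.7]
```

```bash
python3 -m handwheel '[[0,0,0,0,0,0,-0.16],[0,0,0,0,0,0,-0.16],[0,4.5,-0.7,0,0,0,0],[0,4.5,-0.7,0,0,0,0],[0,4.5,-0.7,0,0,0,0],[0,4.5,-0.7,0,0,0,0],[0,4.5,-0.7,0,0,0,0],[0,4.3,-0.7,0,0,0,0]]'
python3 -m handwheel '[[0,0,0,0,0,0,0],[0,0,0,4,0,0,0],[0,0,0,3,0,0,0],[0,0,0,0,0,0,0],[0,0,0,0,0,0,0]]'
python3 -c "
from h import *
where();need([.0755,.125,.131],18.4);shot('top','t3');shot('scene','s3')
overlay('top',cv2.imread('pics/t3.png'),O,YAW,0,(240,200,420,350),4.4,'t3o',1.25)
overlay('scene',cv2.imread('pics/s3.png'),O,YAW,0,(270,210,450,370),4.4,'s3o',1.25)"
```

```text
t: 8.12
tool_pos: [0.5965, 0.1397, 0.2125]
tcp_rot: [-180.0, 0.0, 28.3]
force: [0.2, -0.6, 0.6]
width: 0.002
t: 8.75
tool_pos: [0.5955, 0.1386, 0.1445]
tcp_rot: [180.0, -0.1, 28.3]
force: [0.2, -0.2, -0.0]
width: -0.001
t 8.75 shaker-frame [ 75.9 124.8 144.5] yaw_sh [ 1.80e+02 -1.00e-01  1.83e+01] F [ 0.2 -0.2 -0. ] w -0.001
t 8.75 target [0.5951 0.1387 0.131 ] shift cm (now axes) [-0.03 -0.03  1.35] (target axes) [-0.03 -0.03  1.35] rotvec [ 0.    -0.001 -0.001] F [ 0.2 -0.2 -0. ]
```

View pics/s3o.png

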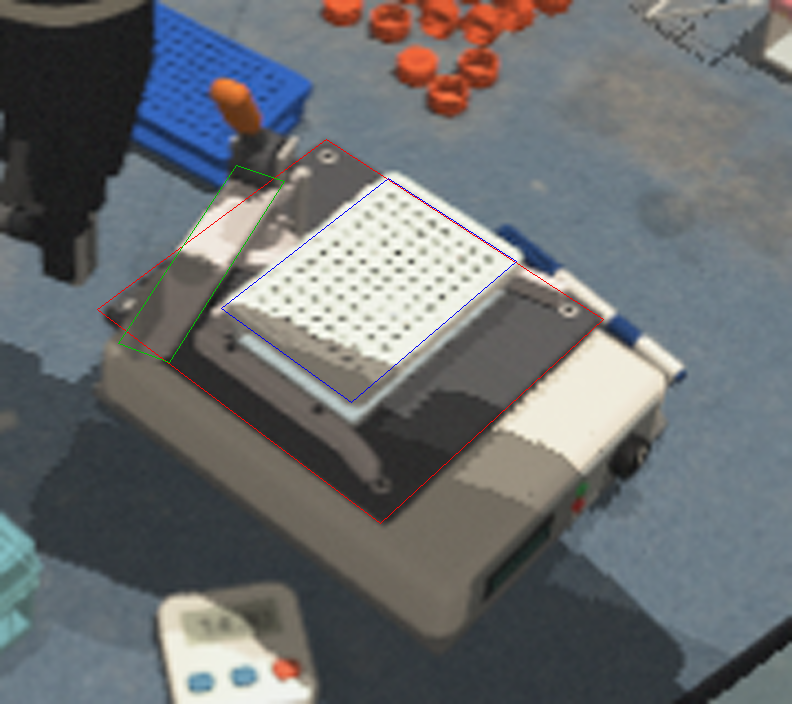

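View pics/t3o.png

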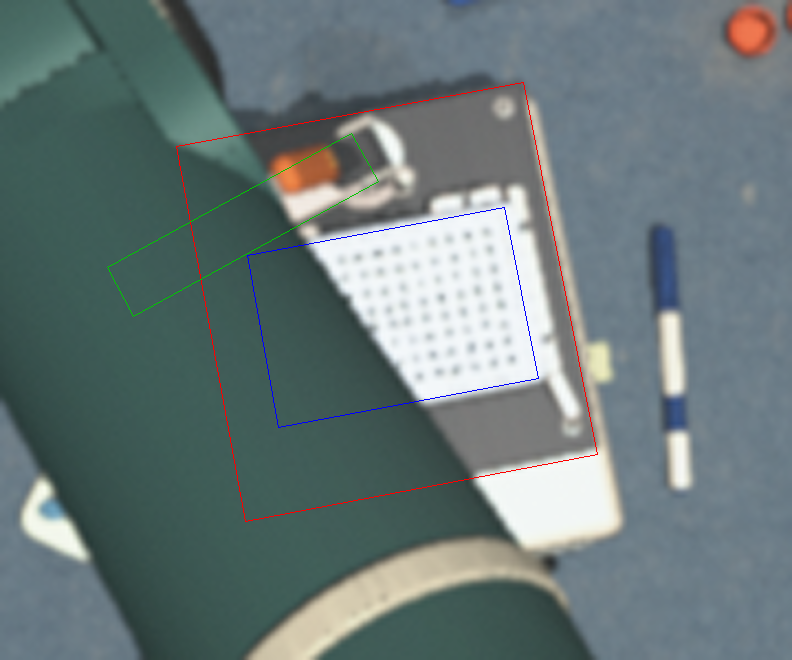

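```bash
python3 -m handwheel '[[0,0,0,1.3,0,0,0],[0,0,0,0,0,0,0],[0,-1,0,0,0,0,0],[0,-1,0,0,0,0,0],[0,-0.5,0,0,0,0,0],[0,0,0,0,0,0,0]]'
python3 -c "
from h import *
where();shot('scene','s4')
overlay('scene',cv2.imread('pics/s4.png'),O,YAW,0,(270,210,450,370),4.4,'s4o',1.25)"
```

```text
t: 9.6
tool_pos: [0.573, 0.1264, 0.1306]
tcp_rot: [180.0, -0.0, 28.3]
force: [0.7, 0.1, -0.0]
width: -0.003
t 9.6 shaker-frame [ 51.5 116.7 130.6] yaw_sh [180.   -0.   18.3] F [ 0.7  0.1 -0. ] w -0.003
```

View pics/s4o.png

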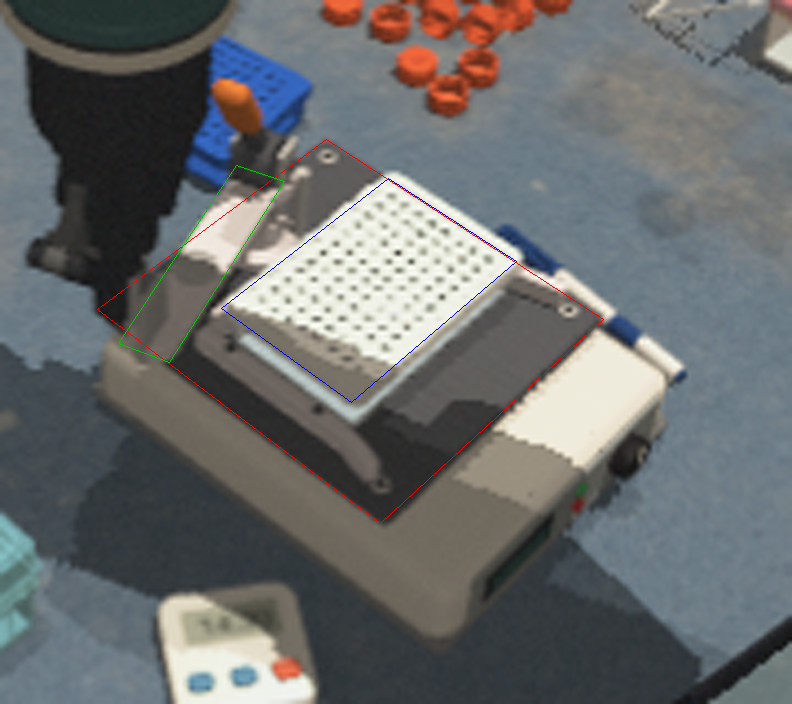

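```bash
python3 -m handwheel '[[0,-0.4,0,0,0,0,0],[0,-0.74,-0.06,0,0,0,-0.0625],[0,-0.74,-0.06,0,0,0,-0.0625],[0,-0.74,-0.06,0,0,0,-0.0625],[0,-0.74,-0.06,0,0,0,-0.0625],[0,-0.74,-0.06,0,0,0,-0.0625],[0,-0.74,-0.06,0,0,0,-0.0625],[0,0,0,0,0,0,0]]'
python3 -c "
from h import *
where();shot('scene','s5');q=np.radians(90-18.3)-.375
print(q, (np.array([.074-.118*np.cos(q),.118*np.sin(q)])+.0135*np.array([np.sin(q),np.cos(q)]))*1000)
marks('scene',['tab'])
overlay('scene',cv2.imread('pics/s5.png'),O,YAW,0,(270,210,450,370),4.4,'s5o',.85)"
```

```text
t: 10.65
tool_pos: [0.5322, 0.1005, 0.1303]
tcp_rot: [-180.0, 0.0, 49.8]
force: [-0.3, -0.5, -0.4]
width: 0.002
t 10.65 shaker-frame [  6.8  98.3 130.3] yaw_sh [-180.     0.    39.8] F [-0.3 -0.5 -0.4] w 0.002
0.8764010736799344 [ 8.8632916  99.31494962]
scene tab 0.82 [0.5251 0.0926 0.1342]
```

View pics/s5o.png

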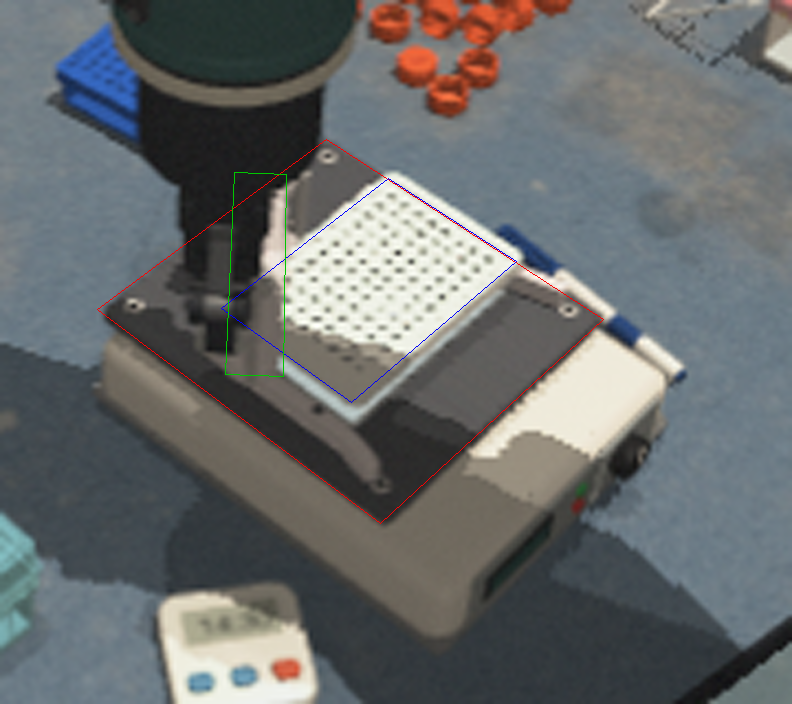

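```bash
python3 -m handwheel '[[0,-0.74,-0.06,0,0,0,-0.0625],[0,-0.74,-0.06,0,0,0,-0.0625],[0,-0.74,-0.06,0,0,0,-0.0625],[0,-0.74,-0.06,0,0,0,-0.0625],[0,-0.74,-0.06,0,0,0,-0.0625],[0,-0.74,-0.06,0,0,0,-0.0625],[0,-0.74,-0.06,0,0,0,-0.0625],[0,0,0,0,0,0,0]]'
python3 -c "
from h import *
where()"
python3 -m handwheel '[[0,-0.74,-0.06,0,0,0,-0.0625],[0,-0.74,-0.06,0,0,0,-0.0625],[0,-0.74,-0.06,0,0,0,-0.0625],[0,-0.74,-0.06,0,0,0,-0.0625],[0,0,0,0,0,0,0]]'
python3 -c "
from h import *
where();shot('scene','s6')
marks('scene',['tab'])
overlay('scene',cv2.imread('pics/s6.png'),O,YAW,0,(270,210,450,370),4.4,'s6o',.15)"
```

```text
t: 11.75
tool_pos: [0.5036, 0.0579, 0.1303]
tcp_rot: [-180.0, -0.0, 74.8]
force: [0.6, 0.2, -0.4]
width: 0.001
t 11.75 shaker-frame [-28.7  61.4 130.3] yaw_sh [-180.    -0.    64.8] F [ 0.6  0.2 -0.4] w 0.001
t: 12.38
tool_pos: [0.4963, 0.0294, 0.1303]
tcp_rot: [-180.0, -0.0, 89.1]
force: [-0.2, 0.1, 1.0]
width: 0.004
t 12.375 shaker-frame [-40.8  34.5 130.3] yaw_sh [-180.    -0.    79.1] F [-0.2  0.1  1. ] w 0.004
scene tab 0.7 [0.5012 0.0184 0.1303]
```

View pics/s6o.png

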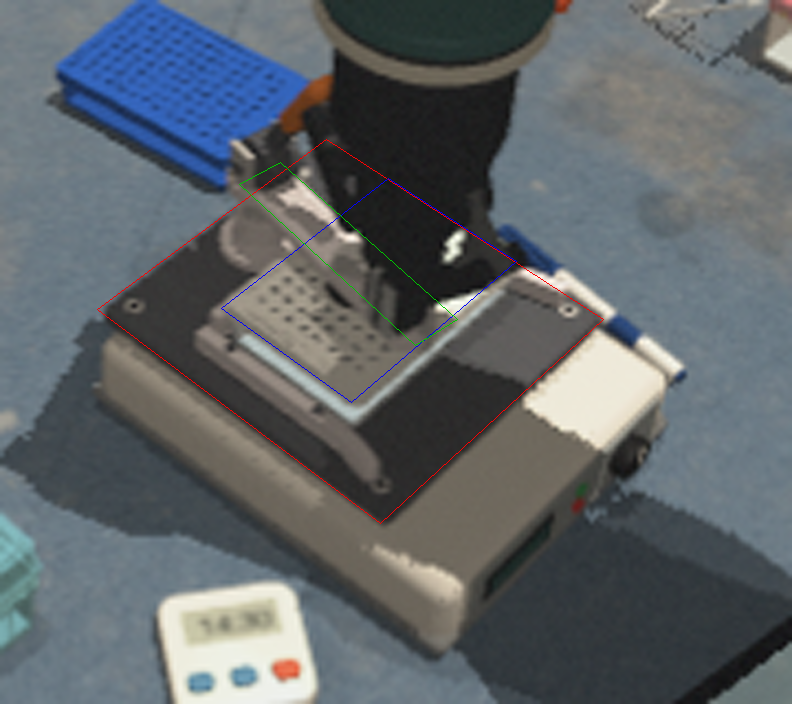

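```bash
python3 -m handwheel '[[0,-0.74,-0.06,0,0,0,-0.0625],[0,-0.74,-0.06,0,0,0,-0.0625],[0,-0.3,-0.02,0,0,0,-0.03],[0,0,0,0,0,0,0]]'
python3 -c "
from h import *
where()"
python3 -m handwheel '[[0,-0.2,0,0,0,0,-0.02],[0,-0.15,0,0,0,0,-0.015],[0,0,0,0,0,0,0]]'
python3 -c "
from h import *
where()"
```

```text
t: 12.98
tool_pos: [0.4954, 0.0118, 0.1303]
tcp_rot: [180.0, -0.0, 98.0]
force: [0.4, -0.4, -0.8]
width: 0.0
t 12.975 shaker-frame [-44.8  17.3 130.3] yaw_sh [180.  -0.  88.] F [ 0.4 -0.4 -0.8] w 0.0
t: 13.35
tool_pos: [0.4959, 0.0081, 0.1303]
tcp_rot: [-180.0, -0.0, 100.1]
force: [-0.4, -0.4, -0.3]
width: -0.003
t 13.35 shaker-frame [-44.9  13.6 130.3] yaw_sh [-180.    -0.    90.1] F [-0.4 -0.4 -0.3] w -0.003
```

```bash
python3 -m handwheel '[[0,-0.15,0,0,0,0,0],[0,0,0,0,0,0,0]]'
python3 -c "
from h import *
where()"
python3 -m handwheel '[[0,-0.15,0,0,0,0,0],[0,0,0,0,0,0,0]]'
python3 -c "
from h import *
where();shot('scene','s7');
overlay('scene',cv2.imread('pics/s7.png'),O,YAW,0,(270,210,450,370),4.4,'s7o',0)"
```

```text
t: 13.6
tool_pos: [0.4961, 0.0066, 0.1303]
tcp_rot: [-180.0, -0.0, 100.1]
force: [0.4, -0.2, 0.5]
width: 0.0
t 13.6 shaker-frame [-45.   12.1 130.3] yaw_sh [-180.    -0.    90.1] F [ 0.4 -0.2  0.5] w 0.0
t: 13.85
tool_pos: [0.4964, 0.0051, 0.1303]
tcp_rot: [-180.0, -0.0, 100.1]
force: [-0.2, -0.2, 0.5]
width: -0.003
t 13.85 shaker-frame [-45.   10.5 130.3] yaw_sh [-180.    -0.    90.1] F [-0.2 -0.2  0.5] w -0.003
```

View pics/s7o.png

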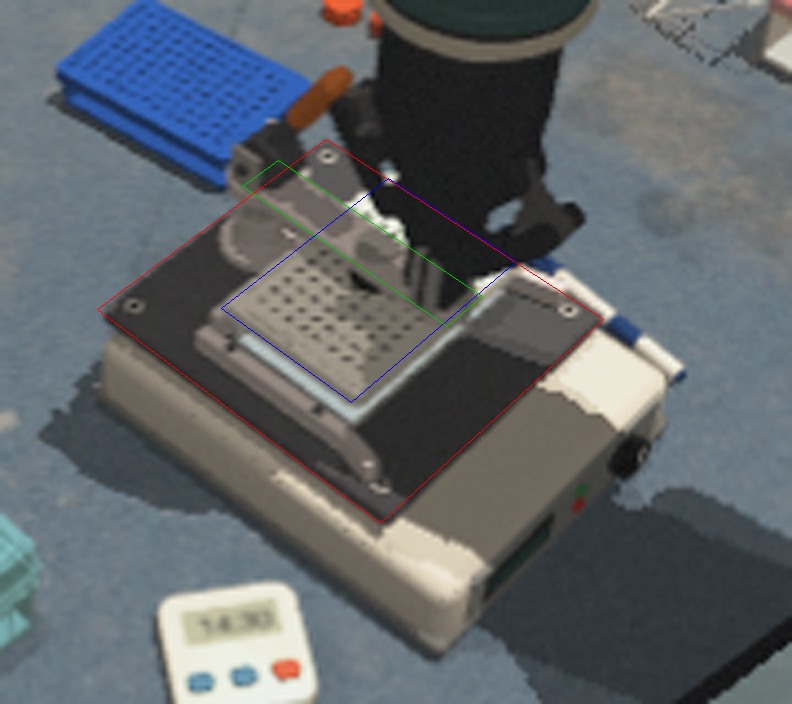

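```bash
python3 -c "
from h import *
im=cv2.imread('pics/s7.png');x0,y0,k=310,220,8
c=cv2.resize(im[y0:y0+75,x0:x0+100],None,fx=k,fy=k,interpolation=cv2.INTER_CUBIC)
def m(p,col):
    q=((proj('scene',S(O,YAW,p))-[x0,y0]+.5)*k).astype(int)
    for a in q: cv2.circle(c,tuple(int(v) for v in a),4,col,1)
z=.1303
m([[-.045+a,.0105+b,z] for a in(-.0145,.0145) for b in(-.011,.011)],(0,255,255))
m([[-.044+a,0,z] for a in(-.013,.013) for z in(.122,.152)],(0,255,0))
cv2.imwrite('pics/s7z.png',c)"
```

```text
(no output)
```

View pics/s7z.png

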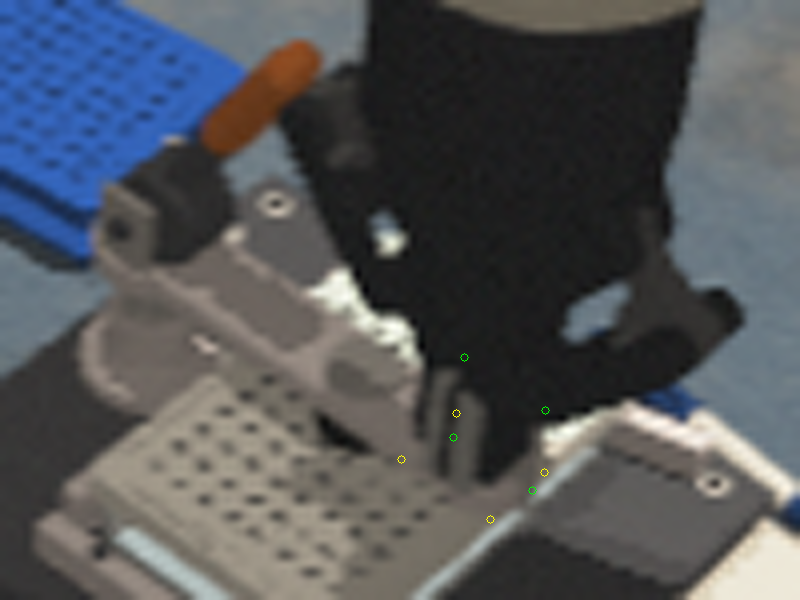

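```bash
python3 -m handwheel '[[0,-0.15,0,0,0,0,0],[0,0,0,0,0,0,0]]'
python3 -m handwheel '[[0,-0.15,0,0,0,0,0],[0,0,0,0,0,0,0]]'
python3 -m handwheel '[[0,-0.1,0,0,0,0,0],[0,0,0,0,0,0,0]]'
python3 -c "
from h import *
where()"
```

```text
t: 14.15
tool_pos: [0.4967, 0.0036, 0.1303]
tcp_rot: [-180.0, -0.0, 100.1]
force: [0.1, 0.7, -0.4]
width: 0.004
t: 14.4
tool_pos: [0.4968, 0.0029, 0.1303]
tcp_rot: [180.0, -0.1, 100.1]
force: [-1.3, 5.9, -0.2]
width: -0.001
t: 14.65
tool_pos: [0.4968, 0.0026, 0.1303]
tcp_rot: [180.0, -0.1, 100.2]
force: [-2.7, 9.4, 0.0]
width: -0.003
t 14.65 shaker-frame [-45.    8.  130.3] yaw_sh [ 1.80e+02 -1.00e-01  9.02e+01] F [-2.7  9.4  0. ] w -0.003
```

```bash
python3 -m handwheel '[[0,0.5,0,0,0,0,0],[0,2,0,0,0,0,0],[0,4,0,0,0,0,0],[0,4,0,0,0,0,0],[0,0,0,-5,0,0,0],[0,0,0,-5,0,0,0],[0,3,-4,0,0,0,0],[0,0,0,0,0,0,0]]'
python3 -c "
from h import *
where();shot('scene','s8');shot('top','t8')
marks('top',['well_plate','tab','lever_end','strap_pivot']);marks('scene',['well_plate','tab','lever_end','lever_pivot'])
overlay('scene',cv2.imread('pics/s8.png'),O,YAW,0,(270,210,450,370),4.4,'s8o',0)
overlay('top',cv2.imread('pics/t8.png'),O,YAW,0,(240,200,420,350),4.4,'t8o',0)"
```

```text
t: 15.65
tool_pos: [0.4322, 0.1281, 0.2307]
tcp_rot: [180.0, 0.1, 100.3]
force: [0.2, -0.9, -0.4]
width: -0.001
t 15.65 shaker-frame [-86.9 142.9 230.7] yaw_sh [1.80e+02 1.00e-01 9.03e+01] F [ 0.2 -0.9 -0.4] w -0.001
top well_plate 0.64 [0.5404 0.0025 0.0653]
top well_plate 0.62 [ 0.7781 -0.0617 -0.0032]
top tab 0.81 [ 0.4993 -0.0065  0.1351]
top lever_end 0.58 [0.5774 0.0085 0.2081]
top strap_pivot 0.79 [0.6114 0.018  0.1173]
scene well_plate 0.75 [ 0.7773 -0.0541  0.003 ]
scene well_plate 0.64 [ 0.5453 -0.0029  0.0657]
scene tab 0.42 [ 0.5011 -0.0081  0.1315]
```

View pics/s8o.png

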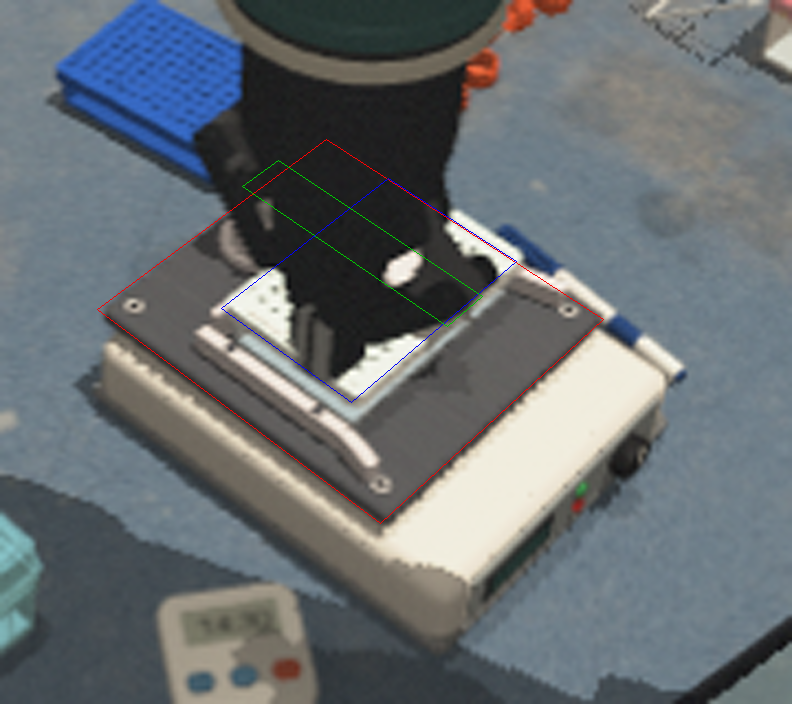

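View pics/t8o.png

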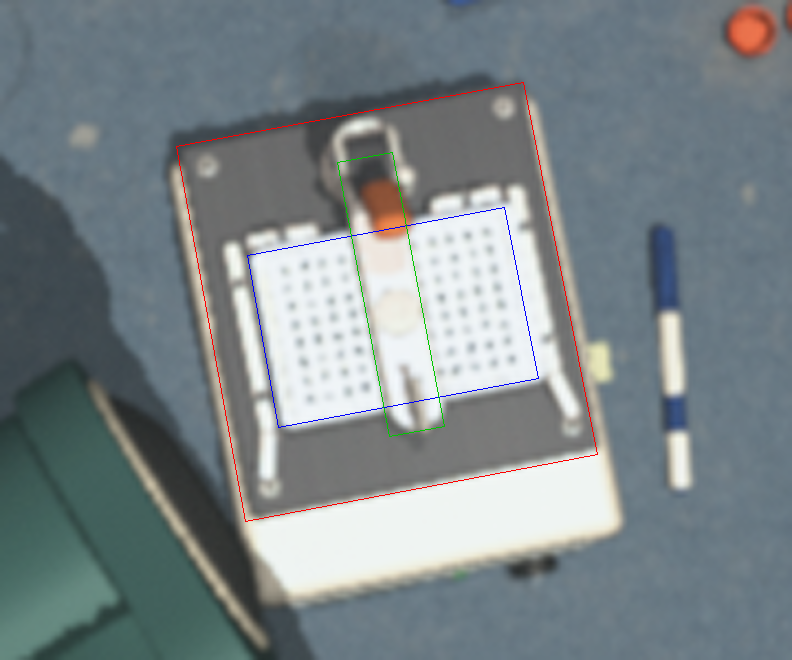

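```bash
python3 -c "
from h import *
need([.080,0,.255],90)
P=[]
for a in [1.10,1.0,.9,.8,.7,.6,.5,.4,.3,.2,.1,0]:
    P.append([.074-.072*np.cos(a)+.006*np.sin(a)+.012,.133+.072*np.sin(a)+.006*np.cos(a)])
P=np.array(P)*100;print(np.round(P,2).tolist());D=np.diff(P,axis=0);print(np.round(D*[1,-1],2).tolist())"
```

```text
t 16.15 target [0.6213 0.0164 0.255 ] shift cm (now axes) [-14.18  16.49  -2.5 ] (target axes) [-14.15  16.51  -2.49] rotvec [-0.    -0.001  0.002] F [-0.1 -0.3 -0.4]
[[5.87, 19.99], [5.21, 19.68], [4.59, 19.31], [4.01, 18.88], [3.48, 18.4], [3.0, 17.86], [2.57, 17.28], [2.2, 16.66], [1.9, 16.0], [1.66, 15.32], [1.5, 14.62], [1.4, 13.9]]
[[-0.65, 0.31], [-0.62, 0.37], [-0.58, 0.43], [-0.53, 0.49], [-0.48, 0.54], [-0.43, 0.58], [-0.37, 0.62], [-0.3, 0.66], [-0.24, 0.68], [-0.17, 0.7], [-0.1, 0.72]]
```

```bash
python3 -m handwheel '[[0,0,4,-2.5,0,0,0],[0,0,4.2,0,0,0,0],[0,0,4.2,0,0,0,0],[0,-3,4.1,0,0,0,0],[0,-4,0,0,0,0,0],[0,-4,0,0,0,0,0],[0,-3.2,0,0,0,0,0],[0,0,0,0,0,0,0]]'
python3 -m handwheel '[[0,0,0,3,0,0,0],[0,0,0,2,0,0,0],[0,0,0,0,0,0,0]]'
python3 -c "
from h import *
where();need([.0587,0,.2],90);shot('scene','s9')
cv2.imwrite('pics/s9c.png',cv2.resize(cv2.imread('pics/s9.png')[190:340,270:450],None,fx=4,fy=4,interpolation=cv2.INTER_CUBIC))"
```

```text
t: 17.15
tool_pos: [0.6218, 0.0133, 0.2546]
tcp_rot: [-179.9, 0.0, 99.9]
force: [0.1, 0.5, 0.5]
width: 0.001
t: 17.52
tool_pos: [0.6207, 0.0168, 0.204]
tcp_rot: [-179.9, -0.0, 100.2]
force: [0.0, 0.6, 0.3]
width: 0.003
t 17.525 shaker-frame [ 79.5   0.5 204. ] yaw_sh [-179.9   -0.    90.2] F [0.  0.6 0.3] w 0.003
t 17.525 target [0.6003 0.0127 0.2   ] shift cm (now axes) [-0.04 -2.08  0.4 ] (target axes) [-0.05 -2.08  0.4 ] rotvec [-0.002 -0.001  0.003] F [0.  0.6 0.3]
```

View pics/s9c.png

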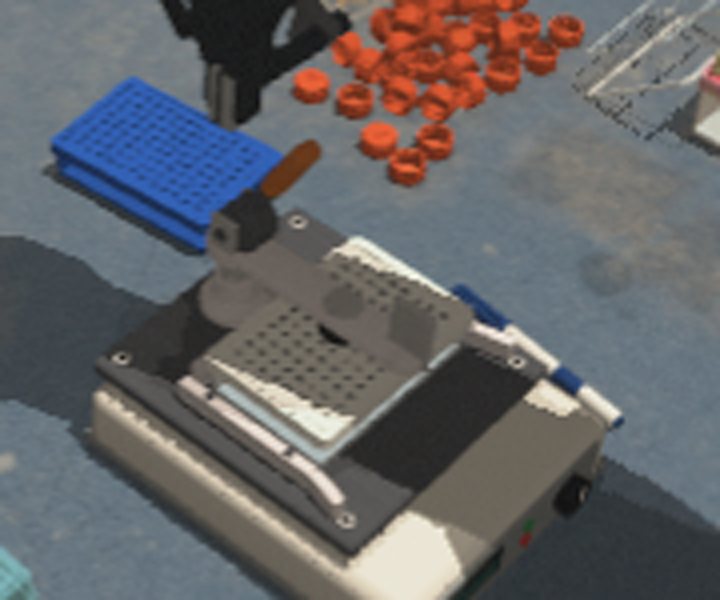

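```bash
python3 -m handwheel '[[0,0,-1,0.2,0,0,0],[0,0,-1,0.2,0,0,0],[0,0,-0.65,0.3,0,0,0],[0,0,-0.62,0.37,0,0,0],[0,0,0,0,0,0,0]]'
python3 -c "
from h import *
where()"
python3 -m handwheel '[[0,0,-0.58,0.43,0,0,0],[0,0,-0.53,0.49,0,0,0],[0,0,-0.48,0.54,0,0,0],[0,0,0,0,0,0,0]]'
python3 -c "
from h import *
where();shot('scene','s10')
cv2.imwrite('pics/s10c.png',cv2.resize(cv2.imread('pics/s10.png')[190:340,270:450],None,fx=4,fy=4,interpolation=cv2.INTER_CUBIC))"
```

```text
t: 18.2
tool_pos: [0.5888, 0.0103, 0.1945]
tcp_rot: [-180.0, 0.0, 100.1]
force: [0.9, -0.3, -0.7]
width: -0.002
t 18.2 shaker-frame [ 46.9  -0.3 194.5] yaw_sh [-180.     0.    90.1] F [ 0.9 -0.3 -0.7] w -0.002
t: 18.7
tool_pos: [0.5729, 0.0076, 0.1794]
tcp_rot: [-179.9, -0.0, 100.1]
force: [0.3, -0.6, 0.9]
width: -0.0
t 18.7 shaker-frame [ 30.8  -0.2 179.4] yaw_sh [-179.9   -0.    90.1] F [ 0.3 -0.6  0.9] w -0.0
```

View pics/s10c.png

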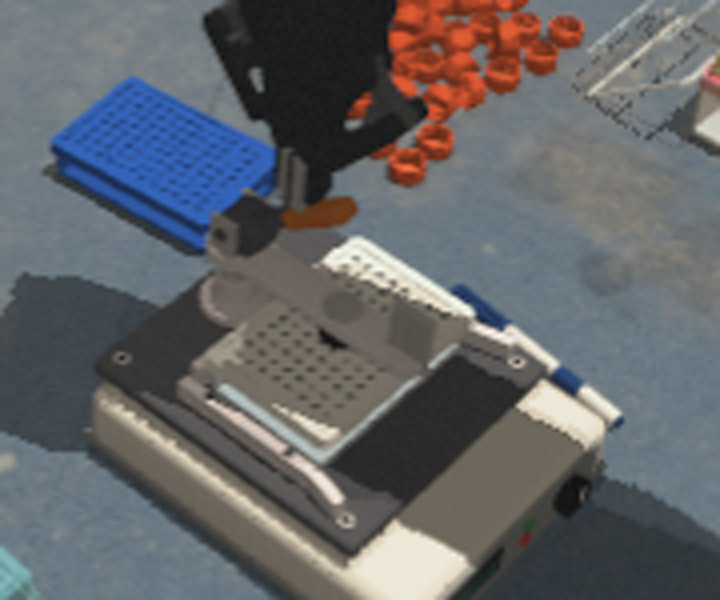

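Lever is following the fingers down (grip at ~(320,212) in the crop). Continue.

```bash
python3 -m handwheel '[[0,0,-0.43,0.58,0,0,0],[0,0,-0.4,0.62,0,0,0],[0,0,-0.4,0.66,0,0,0],[0,0,-0.3,0.68,0,0,0],[0,0,-0.3,0.7,0,0,0],[0,0,0,0,0,0,0]]'
python3 -c "
from h import *
where()"
python3 -m handwheel '[[0,0,-0.1,0.4,0,0,0],[0,0,0,0.2,0,0,0],[0,0,0,0,0,0,0]]'
python3 -c "
from h import *
where();shot('scene','s11')
cv2.imwrite('pics/s11c.png',cv2.resize(cv2.imread('pics/s11.png')[190:340,270:450],None,fx=4,fy=4,interpolation=cv2.INTER_CUBIC))"
```

```text
t: 19.5
tool_pos: [0.5549, 0.0045, 0.1469]
tcp_rot: [-179.9, -0.0, 100.1]
force: [-0.6, -0.2, 0.5]
width: 0.004
t 19.5 shaker-frame [ 12.5  -0.2 146.9] yaw_sh [-179.9   -0.    90.1] F [-0.6 -0.2  0.5] w 0.004
t: 19.88
tool_pos: [0.5543, 0.0044, 0.1414]
tcp_rot: [-180.0, -0.0, 100.1]
force: [0.3, -0.5, -0.7]
width: -0.002
t 19.875 shaker-frame [ 12.   -0.2 141.4] yaw_sh [-180.    -0.    90.1] F [ 0.3 -0.5 -0.7] w -0.002
```

View pics/s11c.png

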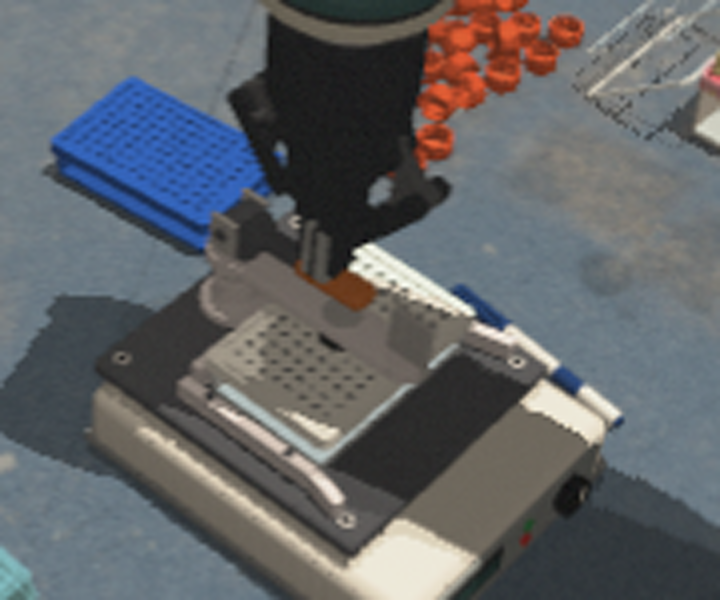

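```bash
python3 -m handwheel '[[0,0,0,0.2,0,0,0]]'; python3 -m handwheel '[[0,0,0,0.2,0,0,0]]';python3 -m handwheel '[[0,0,0,0.1,0,0,0]]'; python3 -m handwheel '[[0,0,0,0,0,0,0]]'
python3 -c "
from h import *
where()"
```

```text
t: 20.05
tool_pos: [0.5544, 0.0044, 0.1396]
tcp_rot: [-180.0, 0.0, 100.1]
force: [-3.6, -1.2, 4.4]
width: -0.0
t: 20.18
tool_pos: [0.5545, 0.0044, 0.1381]
tcp_rot: [-180.0, 0.0, 100.1]
force: [-12.3, -2.5, 31.4]
width: -0.001
t: 20.3
tool_pos: [0.5546, 0.0044, 0.1378]
tcp_rot: [-180.0, 0.1, 100.1]
force: [-15.9, -3.5, 39.3]
width: -0.002
t: 20.42
tool_pos: [0.5545, 0.0045, 0.1379]
tcp_rot: [-180.0, 0.1, 100.1]
force: [-14.7, -1.7, 33.2]
width: 0.001
t 20.425 shaker-frame [ 12.2  -0.2 137.9] yaw_sh [-1.80e+02  1.00e-01  9.01e+01] F [-14.7  -1.7  33.2] w 0.001
```

```bash
python3 -m handwheel '[[0,0,0,-0.5,0,0,0],[0,0,0,-3,0,0,0],[0,0,0,-5,0,0,0],[0,0,0,-5,0,0,0],[0,5,-3,0,0,0,0],[0,5,-3,0,0,0,0],[0,5,-4,0,0,0,0],[0,5,-4,0,0,0,0]]'
python3 -m handwheel '[[0,5,-4,0,0,0,0],[0,0,0,0,0,0,0]]'
python3 -c "
from h import *
where();shot('scene','s12');shot('top','t12')
marks('top',['well_plate','tab','lever_end','lever_pivot']);marks('scene',['well_plate','tab','lever_end','bench_timer','marker_pen','tip_box'])
overlay('scene',cv2.imread('pics/s12.png'),O,YAW,0,(270,210,450,370),4.4,'s12o',0)
overlay('top',cv2.imread('pics/t12.png'),O,YAW,0,(240,200,420,350),4.4,'t12o',0)"
```

```text
t: 21.42
tool_pos: [0.3824, 0.1759, 0.2713]
tcp_rot: [-180.0, -0.0, 100.1]
force: [0.1, 1.0, 0.6]
width: -0.003
t: 21.68
tool_pos: [0.3345, 0.218, 0.2718]
tcp_rot: [179.9, 0.2, 100.4]
force: [0.8, -0.5, 0.1]
width: -0.001
t 21.675 shaker-frame [-167.4  248.4  271.8] yaw_sh [179.9   0.2  90.4] F [ 0.8 -0.5  0.1] w -0.001
top well_plate 0.87 [ 0.7767 -0.0573 -0.002 ]
top well_plate 0.68 [0.5425 0.0013 0.0648]
top tab 0.75 [ 0.5006 -0.0107  0.125 ]
top tab 0.5 [0.6147 0.0165 0.1314]
top lever_end 0.68 [ 0.5343 -0.0008  0.134 ]
top lever_pivot 0.93 [0.6149 0.0142 0.1332]
scene well_plate 0.74 [ 0.7776 -0.0551  0.0025]
scene bench_timer 0.81 [ 0.4594  0.1457 -0.0028]
scene tip_box 0.93 [0.5575 0.2714 0.0011]
```

View pics/s12o.png

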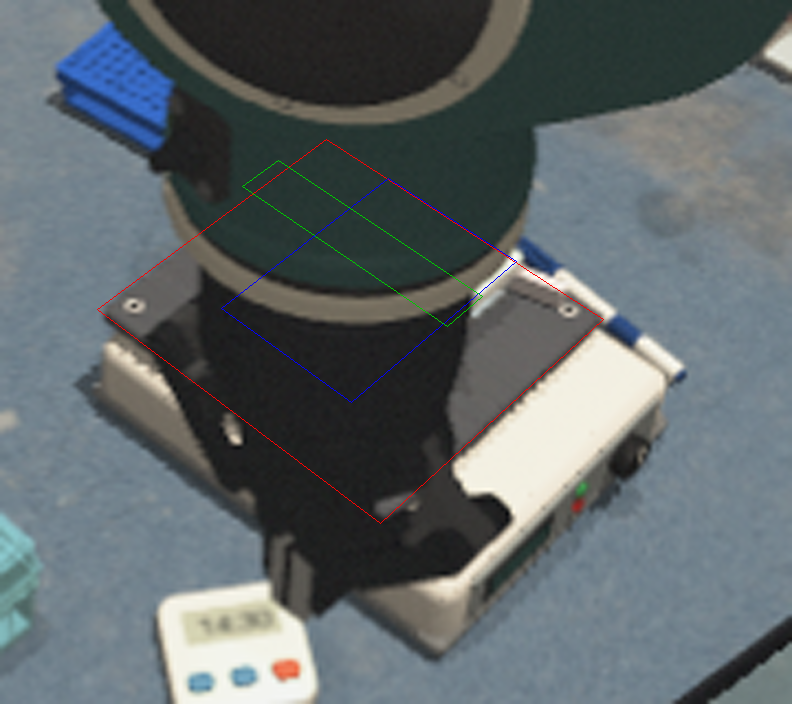

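View pics/t12o.png

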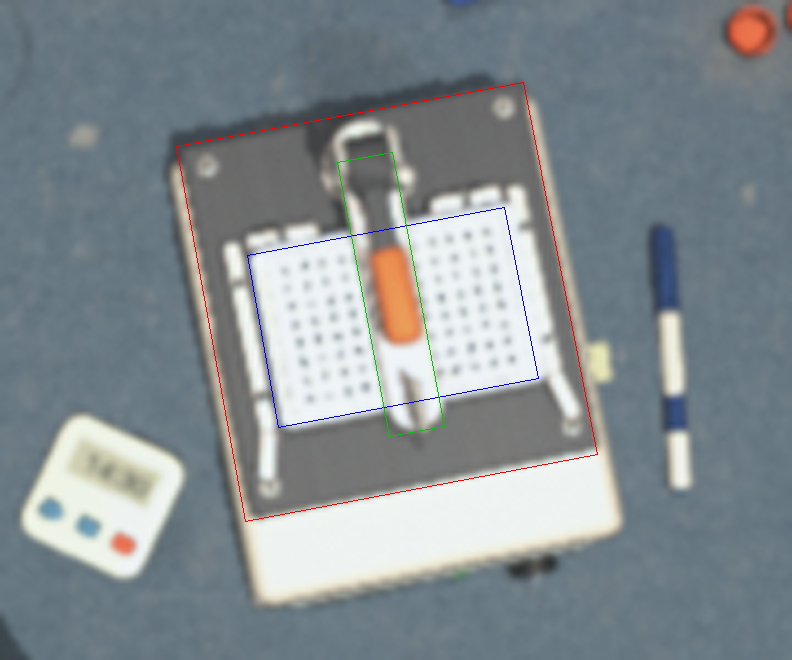

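```bash
python3 -c "
from rig import arm
print(arm.finish_job())"
```

```text
the job is handed in; nothing more can be done
None
```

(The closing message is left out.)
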